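# Scrap the failed print and hold up the carrier

## Task

The print carrier on its stand holds one finished print and one that failed half-way: take out the failed (shorter, ragged) print and drop it into the cardboard scrap box. Then take the carrier by its grip, lift it straight up with the finished print still standing in it, and finish while holding it steady and level in the air, about 10 cm above its stand and touching nothing else. Leave the other things on the bench where they are, and do not let the carrier tip on the way.

Things in the scene. Friction and masses are not known exactly. Their poses are not given: they have to be found in the camera images.
- stand: Fixed plywood board 290 x 170 mm, 10 mm thick, on which the carrier sits; four corner lips rise another 8 mm around the carrier with about 5 mm play, nothing holds it down. Origin at the centre of the board's underside on the bench; x along its long side, z up.
- carrier: Loose aluminium tray 256 x 140 mm, 12 mm high (floor 4 mm thick, rim 8 mm above the floor), about 0.3 to 0.6 kg, open pockets at both ends, each 67 x 132 mm inside, and an upright grip across the middle (see carrier_grip). Origin at the centre of its underside; x along its long side, pocket centres at x = -89 and +89 mm, y across, z up. One print stands in each pocket.
- carrier_grip (a point): Centre of the carrier's wooden grip bar: 16 mm thick (along the carrier's x), 100 mm long (along y), 24 mm high; 80 mm above the carrier's underside. Posts 10 mm wide stand under its two ends (43 mm either side), open between. Axes are the carrier's. To hold the carrier level, pinch the bar at mid-length across its 16 mm thickness, closing along the carrier's x.
- failed_center (a point): The failed print, loose, white plastic, about 30 g: round flange 46 mm across and 6 mm thick at the bottom, above it a plain round hub 26 mm across that breaks off ragged 34 mm above the underside (ragged bits to 39 mm). In either pocket, anywhere there. This point is on its axis 20 mm above its underside; z along its axis, up at the start.
- failed_print: The same failed print; origin at the centre of its underside.
- good_center (a point): The finished print, loose, white plastic, about 45 g: the same 46 mm flange and 26 mm hub, whole, 60 mm tall. In the other pocket; it stays there. This point is on its axis 30 mm above its underside; z along its axis, up.
- scrap_box: Fixed open cardboard box 170 x 170 mm, 80 mm high, walls and floor 5 mm, a few scraps lying in it. Origin at the centre of its underside on the bench; z up.
- scrap_mouth (a point): Centre of the scrap box's open top, 80 mm above the bench.
- spool: Bystander: empty blue filament spool lying flat, 150 mm across, 40 mm high. Origin at the centre of its underside.
- spray_can: Bystander: standing steel can, 60 mm across, 160 mm high. Origin at the centre of its underside.
- scraper: Bystander: flat hand scraper lying on the bench, under 300 mm long.
- rock: Bystander: grey stone about 75 mm across, 44 mm high. Origin at the centre of its underside.
Mind the look-alikes: they are no part of the job. Of the things shaped like the scrap_box, the cardboard one is meant.

How it is judged:
By the outcome, as a careful person would: the job done as asked, in the order asked, and still so for the second after the job is handed in, while the arm keeps its last pose, push and grip.
It also fails if it takes over 54 s, if anything falls off the work surface, if the arm or the gripper's body presses on something with over 40 N, if the wrist force passes 120 N, or if a joint passes its speed limit or range.

## Robot

A 7-joint arm with a two-finger parallel gripper is mounted at the origin on the work surface. World frame = base frame: x ahead of the robot, y to its left, z up, the work surface at z = 0. Lengths are in mm, angles in rad, forces in N, time in s.
With the tool pointing down it reaches from about 350 to 900 mm from the base axis. Payload 7.2 kg.
Tool frame: the origin (TCP) lies midway between the tips of the shut fingers; the grasp point (between the pads) lies 19 mm behind it; z points along the fingers, y is the direction in which the jaws open and shut (so a half turn about z gives the same grasp; the last joint's range is limited). The gripper opens to 85 mm and grips with 20 to 120 N. Pads are 22 mm wide; open, the fingers measure 114 mm over their backs; the gripper's body (76 mm by 85 mm) begins 54 mm behind the grasp point. The pads swing forward as they close: fully open they stand 13 mm farther back than shut.
Start: joints at [1.23, 0.411, -0.013, 1.596, 0.006, 1.134, -0.082], TCP at [168.381, -601.895, 201.297] pointing down, gripper open.
Joint ranges: [-2.95, 2.95], [-0.29, 1.99], [-1.47, 1.44], [0.14, 2.54], [-1.03, 4.17], [0.13, 1.85], [-2.86, 2.86]. Speed limits (rad/s): [2.39, 2.39, 3.01, 3.01, 3.14, 3.14, 3.14].

## Interface

Orientations are given as a 3x3 rotation matrix whose columns are the frame's x, y, z axes.
In Python, from plant import * gives the robot as it stands.
- The arm moves only by the tool apply_moves, never from a script. Its argument "targets" is a list of rows, each an object of numbers: "claw": the closure, from 0 (fully open) to 1 (shut); "tx", "ty", "tz": the shift along the world's x, y, z in cm; "rx", "ry", "rz": the turn, a rotation vector about the world's x, y, z in rad. In form: [{"claw": .., "tx": .., "ty": .., "tz": .., "rx": .., "ry": .., "rz": ..}, ...]. A call has 1 to 20 rows; each row is the pose to reach, as a shift and turn from the pose commanded when the call began; what a row does not reach only later rows make up. A row lasts 1/10 s, in which the tool goes at most 50 mm and 8.59 degrees, less where a joint would pass 70% of its speed; a pose out of reach is approached as far as the arm can. A call with a gripper value outside its range is refused whole. The fingers move at their own pace and stop on an object; "grip_force" is the grip in N (left out, the last holds). Time passes only in rows, so rows that repeat a pose let the fingers close. It gives the time, the measured TCP pose, the force and the opening at its end, in the units of the state.
- sense(): the state, without advancing time (a new reading comes with each control period).
- read_camera(name): name is "scene" or "side" or "wrist"; returns a dict with "color" (420x560x3 uint8, blue, green, red), "range_z" (420x560 float32, mm along the optical axis (not along the pixel's ray), 0 where there is no reading), "K" (3x3 intrinsics, pixels), "cam_to_world" (4x4, takes a point from camera to world coordinates). Camera axes: x right, y down, z forward; pixel columns grow to the right and rows downward; lengths in mm; the calibration is good to about 2 mm. A picture is of the moment at which its call begins.
- sign_off(): hands the job in, once; it reports no verdict.
Trained networks look in the newest picture that a camera, given by its name, has taken for a name from the list of things; names that differ only in an ending like _2 or _b are one class to them, and where a whole thing is asked for, a point or a joint stands for the part that bears it (a point fixed in the world has none). Each returns a list of dicts, best first, with "conf" (0 to 1); they miss things now and then, are a little off and sometimes report something else, mostly with a low value. They report only what shows in the picture. A call takes as long as a camera call. They do not tell look-alikes from the thing itself.
- masks_of(camera, name): "mask" (420x560 bool, what is visible of it) and "extent" ([left, top, right, bottom] in pixels, round what is visible of it).
The state is a dict: "time": time; "qpos": joint angles; "joint_velocities": joint speeds; "effort": joint torques, N m; "position": TCP position; "tcp_rot": TCP orientation; "ft_force": force on the tool from outside, world axes, zero at the start; "torque": the same for the moment, N m; "opening": finger opening in mm.
Only numpy, scipy, OpenCV 4.12 (cv2) and the standard library are available. Lean on these libraries where they do the work, as an engineer would, in place of code of your own. Each camera call takes 0.05 s, during which the arm holds its last target.

## Working session

There is one attempt and no reset: what is moved stays moved. The work goes in short steps, Python scripts to look and compute and a tool call to move; the robot and the scene stay as the last step left them, time stands still between calls to the robot, and variables do not carry over. Pictures are saved under pics/ and viewed, and the job is handed in when it is done.

Besides the shell and the picture viewer there is one more tool, called after "Call:" as name(argument=value, ...), one argument or row to a line, values as JSON. apply_moves: Moves the arm, as the interface text tells. Its arguments: {"type":"object","properties":{"targets":{"type":"array"},"grip_force":{"type":"number"}},"required":["targets"]}

```bash
ls; mkdir -p pics; python3 - <<'E'
from plant import *
import cv2,numpy as np
s=sense();print(s)
for n in ["scene","side","wrist"]:
    c=read_camera(n);cv2.imwrite(f"pics/{n}0.png",c["color"]);np.savez(f"{n}0.npz",**c)
    print(n,c["K"],c["cam_to_world"])
    for t in ["carrier","failed_print","good_center","scrap_box","stand","spray_can"]:
        print(t,[(round(d["conf"],2),d["extent"]) for d in masks_of(n,t)])
E
```

```text
pics
{'time': 0.0, 'qpos': array([ 1.22983246,  0.41190883, -0.01273731,  1.59702228,  0.00558924,
        1.13431867, -0.08219237]), 'joint_velocities': array([ 0.00064476,  0.00071536,  0.00075223,  0.00066335,  0.0008531 ,
        0.00042539, -0.00252338]), 'effort': array([ 2.55001614e-04, -6.00634074e+01,  6.81475662e-01, -2.99414939e+01,
        1.37153693e-02,  1.04410862e-02,  1.48465227e-05]), 'position': array([ 168.20072499, -601.37990349,  200.45632645]), 'tcp_rot': array([[ 9.63016297e-01,  2.69442632e-01, -5.27921793e-04],
       [ 2.69443133e-01, -9.63015081e-01,  1.53338253e-03],
       [-9.52380233e-05, -1.61891727e-03, -9.99998685e-01]]), 'ft_force': array([ 0.51314444,  0.26527292, -0.26123299]), 'torque': array([0.05062983, 0.06633061, 0.02302736]), 'opening': 85.468411918727}
scene [[383.78913073   0.         285.17375848]
 [  0.         383.78913073 207.57997785]
 [  0.           0.           1.        ]] [[-1.71414585e-01  7.51353368e-01 -6.37248112e-01  1.21846668e+03]
 [ 9.85125553e-01  1.38615294e-01 -1.01555137e-01  1.01843063e+02]
 [ 1.20285402e-02 -6.4517
[... 1021 characters left out ...]
.8]), (0.23, [279.7, 212.9, 363.4, 262.9]), (0.22, [269.9, 226.2, 369.7, 270.9])]
scrap_box []
stand [(0.93, [272.4, 228.0, 370.6, 269.9])]
spray_can [(0.74, [269.8, 273.6, 294.7, 332.3])]
wrist [[315.59555405   0.         277.6821885 ]
 [  0.         315.59555405 209.00772948]
 [  0.           0.           1.        ]] [[ 2.68719057e-01 -9.22550227e-01 -2.76931665e-01  2.38454525e+02]
 [-9.63218402e-01 -2.57189796e-01 -7.78698795e-02 -5.82187276e+02]
 [ 6.14876632e-04  2.87670796e-01 -9.57729155e-01  3.74089441e+02]
 [ 0.00000000e+00  0.00000000e+00  0.00000000e+00  1.00000000e+00]]
carrier []
failed_print []
good_center []
scrap_box []
stand []
spray_can [(0.76, [170.5, 0.0, 222.3, 15.1])]
```

View pics/scene0.png

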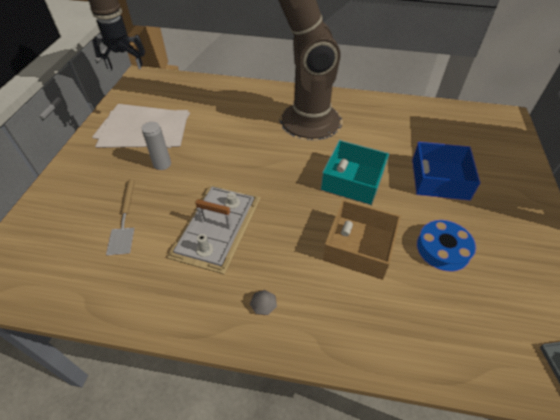

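View pics/side0.png

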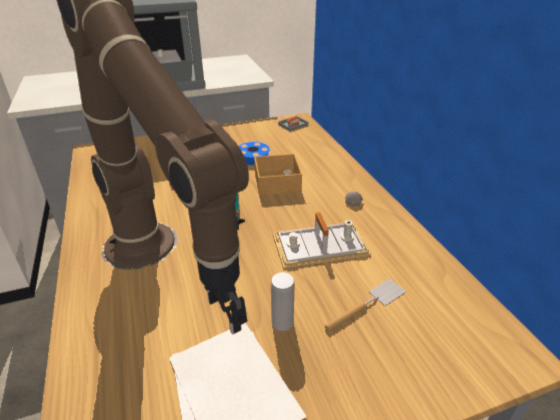

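```bash
cat > h.py <<'E'
import cv2,numpy as np
def world(c,mask=None):
    z=c["range_z"].astype(float);K=c["K"];T=c["cam_to_world"]
    v,u=np.mgrid[0:z.shape[0],0:z.shape[1]]
    P=np.stack([(u-K[0,2])/K[0,0]*z,(v-K[1,2])/K[1,1]*z,z],-1)
    W=P@T[:3,:3].T+T[:3,3]
    W[z<=0]=np.nan
    return W
def proj(c,p):
    T=np.linalg.inv(c["cam_to_world"]);q=T[:3,:3]@np.array(p,float)+T[:3,3];q=c["K"]@q
    return q[:2]/q[2]
E
python3 - <<'E'
import cv2,numpy as np
a=cv2.imread('pics/scene0.png')[100:290,120:500]
cv2.imwrite('pics/scene0c.png',cv2.resize(a,None,fx=2.1,fy=2.1,interpolation=cv2.INTER_CUBIC))
a=cv2.imread('pics/scene0.png')[170:285,155:275]
b=cv2.imread('pics/side0.png')[190:290,260:380]
cv2.imwrite('pics/cc.png',np.hstack([cv2.resize(a,(396,380),interpolation=cv2.INTER_CUBIC),cv2.resize(b,(400,380),interpolation=cv2.INTER_CUBIC)]))
E
```

```text
(no output)
```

View pics/scene0c.png

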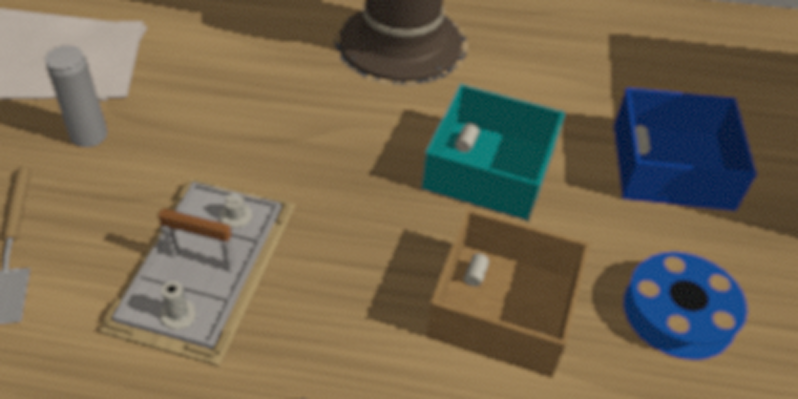

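View pics/cc.png

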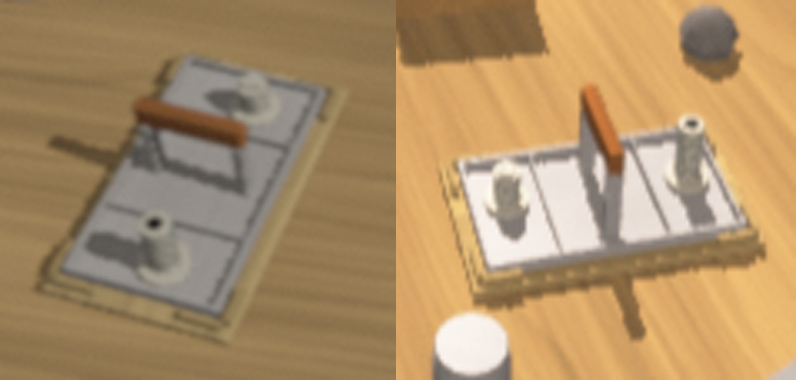

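The shorter, ragged print is in the pocket nearer the robot: scene (232,200), side (293,239). The tall one, with a bore visible on top, is at scene (203,243), side (347,230). Look-alikes are the white scraps at scene (347,228) and (342,165), and the teal (355,172) and blue (445,170) boxes. The cardboard box is at scene (363,238); the network missed it there.

```bash
python3 - <<'E'
from h import *
np.set_printoptions(precision=1,suppress=True)
for n,bx in [("scene",(160,180,270,285)),("side",(262,200,385,280))]:
    c=dict(np.load(n+"0.npz"));W=world(c);x0,y0,x1,y1=bx
    R=W[y0:y1,x0:x1].reshape(-1,3);col=c["color"][y0:y1,x0:x1].reshape(-1,3).astype(int)
    # board+carrier area via z
    hi=R[(R[:,2]>65)&(R[:,2]<105)]
    org=(col[:,2]-col[:,0]>60)&(R[:,2]>75)&(R[:,2]<105)
    bar=R[org]; print(n,"bar",len(bar),bar.mean(0),bar.min(0),bar.max(0))
    (ctr,sz,ang)=cv2.minAreaRect(bar[:,:2].astype(np.float32));print(ctr,sz,ang)
    tr=R[(R[:,2]>10)&(R[:,2]<30)];(ctr,sz,ang)=cv2.minAreaRect(tr[:,:2].astype(np.float32));print("tray",len(tr),ctr,sz,ang,np.median(tr[:,2]))
    hub=R[(R[:,2]>30)&(R[:,2]<90)&~((abs(col[:,2]-col[:,0])>40))]
    # cluster
    from scipy.cluster.hierarchy import fclusterdata
    l=fclusterdata(hub[:,:2],15,'distance',method='single')
    for k in set(l):
        h=hub[l==k]
        if len(h)>4:print("cl",len(h),h.mean(0),h.min(0),h.max(0))
c=dict(np.load("scene0.npz"));W=world(c)
R=W[195:285,315:410].reshape(-1,3)
t=R[(R[:,2]>70)&(R[:,2]<86)];t=t[(t[:,0]>500)]
print("box",cv2.minAreaRect(t[:,:2].astype(np.float32)),t.min(0),t.max(0))
for p in [(263,302),(157,147),(445,245)]: print(p,W[p[1],p[0]])
E
```

```text
scene bar 136 [ 570.4 -206.8  100. ] [ 554.2 -258.7   88.3] [ 581.4 -158.7  103.7]
(569.4517211914062, -208.11474609375) (101.28334045410156, 15.277850151062012) 79.76910400390625
tray 3248 (569.5149536132812, -205.49267578125) (168.50950622558594, 288.6599426269531) 82.808837890625 13.893665391463287
cl 151 [ 667.7 -208.5   59.6] [ 650.6 -223.9   30.2] [ 676.1 -197.5   76.9]
cl 74 [ 484.4 -179.7   44.9] [ 468.3 -193.6   31.4] [ 494.4 -168.    55.1]
cl 161 [ 572.5 -204.9   61.2] [ 554.5 -256.    30.2] [ 582.5 -157.3   86.2]
side bar 126 [ 564.  -216.2   98.5] [ 553.4 -262.7   75.1] [ 577.5 -160.8  104.2]
(565.5988159179688, -211.94419860839844) (101.69002532958984, 16.992624282836914) 83.02973937988281
tray 2291 (614.5975341796875, -153.08836364746094) (303.63360595703125, 369.45733642578125) 82.41972351074219 14.350239817982924
cl 108 [ 657.7 -221.7   56.7] [ 647.  -232.3   31. ] [ 672.3 -204.2   77.5]
cl 64 [ 477.3 -190.4   44.2] [ 465.  -202.    30.1] [ 491.1 -169.5   53.5]
cl 117 [ 562.3 -227.1   55.9] [ 552.1 -263.5   30.2] [ 577.5 -169.    89. ]
box ((566.3631591796875, 214.5260009765625), (170.5258026123047, 165.76719665527344), 79.31133270263672) [500.5 116.2  70.1] [662.9 312.5  83.2]
(263, 302) [800.  -15.8  37.3]
(157, 147) [ 363.2 -452.1   95.1]
(445, 245) [546.4 442.7  41.2]
```

Call:
apply_moves(
  targets=[
    {"claw": 0,"tx": 0,"ty": 0,"tz": 5,"rx": 0,"ry": 0,"rz": 0},
    {"claw": 0,"tx": 0,"ty": 0,"tz": 9,"rx": 0,"ry": 0,"rz": 0.1},
    {"claw": 0.0,"tx": 30.9,"ty": 41.6,"tz": 9,"rx": 0,"ry": 0,"rz": 1.16},
    {"claw": 0.0,"tx": 30.9,"ty": 41.6,"tz": 9,"rx": 0,"ry": 0,"rz": 1.16},
    {"claw": 0.0,"tx": 30.9,"ty": 41.6,"tz": 9,"rx": 0,"ry": 0,"rz": 1.16},
    {"claw": 0.0,"tx": 30.9,"ty": 41.6,"tz": 9,"rx": 0,"ry": 0,"rz": 1.16},
    {"claw": 0.0,"tx": 30.9,"ty": 41.6,"tz": 9,"rx": 0,"ry": 0,"rz": 1.16},
    {"claw": 0.0,"tx": 30.9,"ty": 41.6,"tz": 9,"rx": 0,"ry": 0,"rz": 1.16},
    {"claw": 0.0,"tx": 30.9,"ty": 41.6,"tz": 9,"rx": 0,"ry": 0,"rz": 1.16},
    {"claw": 0.0,"tx": 30.9,"ty": 41.6,"tz": 9,"rx": 0,"ry": 0,"rz": 1.16},
    {"claw": 0.0,"tx": 30.9,"ty": 41.6,"tz": 9,"rx": 0,"ry": 0,"rz": 1.16},
    {"claw": 0.0,"tx": 30.9,"ty": 41.6,"tz": 9,"rx": 0,"ry": 0,"rz": 1.16},
    {"claw": 0.0,"tx": 30.9,"ty": 41.6,"tz": 9,"rx": 0,"ry": 0,"rz": 1.16},
    {"claw": 0.0,"tx": 30.9,"ty": 41.6,"tz": 6,"rx": 0,"ry": 0,"rz": 1.16},
    {"claw": 0.0,"tx": 30.9,"ty": 41.6,"tz": 6,"rx": 0,"ry": 0,"rz": 1.16},
    {"claw": 0.0,"tx": 30.9,"ty": 41.6,"tz": 6,"rx": 0,"ry": 0,"rz": 1.16},
  ],
)

```text
time: 2.65
position: [476.8, -186.3, 261.4]
tcp_rot: [[0.138, 0.99, -0.001], [0.99, -0.138, 0.0], [0.0, -0.001, -1.0]]
ft_force: [0.2, -0.3, 1.2]
opening: 85.5
```

```bash
python3 - <<'E'
from plant import *
from h import *
np.set_printoptions(precision=2,suppress=True)
s=sense();print(s["time"],s["position"],s["tcp_rot"],s["qpos"],s["opening"])
c=read_camera("wrist");cv2.imwrite("pics/w1.png",c["color"]);np.savez("w1.npz",**c)
for t in ["carrier","failed_print","good_center","carrier_grip"]:
    print(t,[(round(d["conf"],2),d["extent"]) for d in masks_of("wrist",t)])
W=world(c);R=W.reshape(-1,3);col=c["color"].reshape(-1,3).astype(int)
org=(col[:,2]-col[:,0]>60)&(R[:,2]>85)&(R[:,2]<115)
print("bar",cv2.minAreaRect(R[org][:,:2].astype(np.float32)),np.median(R[org][:,2]))
near=(np.hypot(R[:,0]-480,R[:,1]+184)<35)
for lo,hi in [(16,24),(26,46),(44,60)]:
    h=R[near&(R[:,2]>lo)&(R[:,2]<hi)]
    print(lo,hi,len(h),h.mean(0),h.min(0),h.max(0))
E
```

```text
2.65 [ 476.84 -186.3   261.39] [[ 0.14  0.99 -0.  ]
 [ 0.99 -0.14  0.  ]
 [ 0.   -0.   -1.  ]] [ 0.71  0.21 -0.5   1.76  0.11  1.21  0.04] 85.48625420704869
carrier [(0.92, [245.8, 125.1, 449.9, 236.9])]
failed_print [(0.58, [263.4, 152.3, 299.0, 187.6]), (0.3, [191.4, 334.6, 239.5, 379.6])]
good_center [(0.61, [398.7, 156.8, 448.7, 192.8])]
carrier_grip [(0.8, [249.0, 124.6, 450.2, 237.6])]
bar ((564.9044799804688, -208.03396606445312), (97.33788299560547, 13.750883102416992), 82.89959716796875) 102.26978284909089
16 24 586 [ 480.08 -180.85   20.33] [ 446.3  -213.69   16.04] [ 514.46 -150.81   23.87]
26 46 51 [ 479.3  -174.29   37.04] [ 464.26 -186.56   26.33] [ 490.87 -170.18   45.9 ]
44 60 356 [ 477.59 -182.7    49.76] [ 464.26 -195.92   44.09] [ 490.53 -170.59   55.68]
```

View pics/w1.png

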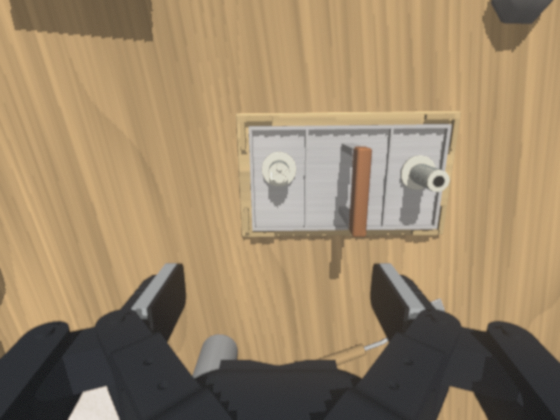

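Call:
apply_moves(
  targets=[
    {"claw": 0.3,"tx": 0.15,"ty": 0.3,"tz": -4,"rx": 0,"ry": 0,"rz": 0.01},
    {"claw": 0.3,"tx": 0.15,"ty": 0.3,"tz": -8,"rx": 0,"ry": 0,"rz": 0.01},
    {"claw": 0.3,"tx": 0.15,"ty": 0.3,"tz": -12,"rx": 0,"ry": 0,"rz": 0.01},
    {"claw": 0.3,"tx": 0.15,"ty": 0.3,"tz": -16,"rx": 0,"ry": 0,"rz": 0.01},
    {"claw": 0.3,"tx": 0.15,"ty": 0.3,"tz": -18,"rx": 0,"ry": 0,"rz": 0.01},
    {"claw": 0.3,"tx": 0.15,"ty": 0.3,"tz": -18,"rx": 0,"ry": 0,"rz": 0.01},
    {"claw": 0.3,"tx": 0.15,"ty": 0.3,"tz": -18,"rx": 0,"ry": 0,"rz": 0.01},
  ],
  grip_force=25,
)

```text
time: 3.6
position: [479.4, -183.1, 82.1]
tcp_rot: [[0.128, 0.992, 0.001], [0.992, -0.128, -0.0], [0.0, 0.001, -1.0]]
ft_force: [1.2, 0.3, 0.4]
opening: 59.9
```

```bash
python3 - <<'E'
from plant import *
from h import *
s=sense();print(s["time"],s["position"],s["opening"],s["ft_force"])
c=read_camera("wrist");cv2.imwrite("pics/w2.png",c["color"]);np.savez("w2.npz",**c)
W=world(c);R=W.reshape(-1,3)
near=(np.hypot(R[:,0]-478,R[:,1]+183)<20)
h=R[near&(R[:,2]>28)&(R[:,2]<58)];print(len(h),h.mean(0),h.min(0),h.max(0), np.percentile(h,[3,97],axis=0))
c=read_camera("side");cv2.imwrite("pics/s2.png",cv2.resize(c["color"][180:290,240:390],None,fx=4,fy=4))
E
```

```text
3.6 [ 479.42822055 -183.09735193   82.08273578] 59.870898182286425 [1.15412427 0.30956458 0.39477442]
1290 [ 477.93753076 -180.52801307   47.84369353] [ 464.18028102 -195.73093174   28.02892064] [ 490.92690894 -169.58025973   54.70403454] [[ 466.36380029 -192.88842493   32.19834638]
 [ 489.26091737 -170.39494996   53.81365512]]
```

View pics/w2.png

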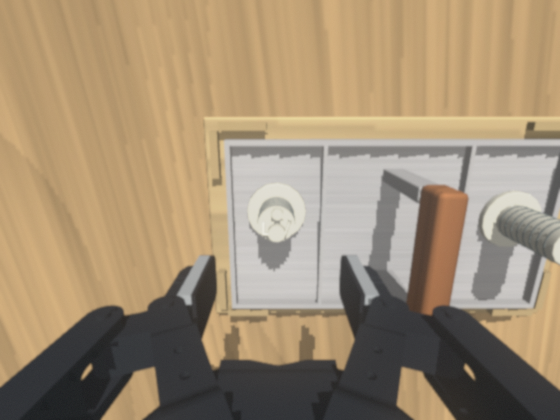

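View pics/s2.png

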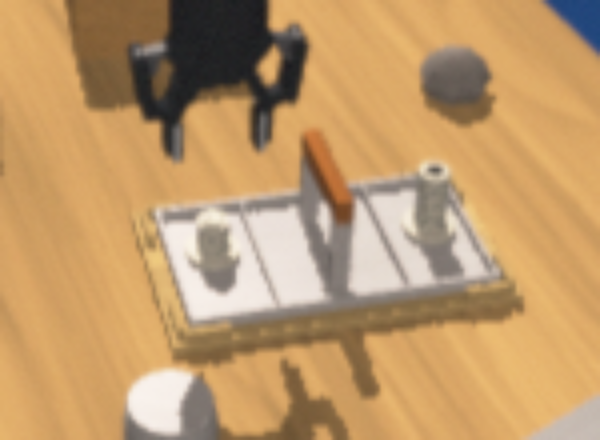

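The wrist picture shows the short ragged stub at (277,215), midway between the fingers; the ribbed tall print is at the right (530,225). I'm going down to grasp the stub.

Call:
apply_moves(
  targets=[
    {"claw": 0.3,"tx": -0.15,"ty": 0,"tz": -3,"rx": 0,"ry": 0,"rz": 0},
    {"claw": 0.3,"tx": -0.15,"ty": 0,"tz": -5.6,"rx": 0,"ry": 0,"rz": 0},
    {"claw": 0.3,"tx": -0.15,"ty": 0,"tz": -5.6,"rx": 0,"ry": 0,"rz": 0},
    {"claw": 0.3,"tx": -0.15,"ty": 0,"tz": -5.6,"rx": 0,"ry": 0,"rz": 0},
    {"claw": 0.9,"tx": -0.15,"ty": 0,"tz": -5.6,"rx": 0,"ry": 0,"rz": 0},
    {"claw": 0.9,"tx": -0.15,"ty": 0,"tz": -5.6,"rx": 0,"ry": 0,"rz": 0},
    {"claw": 0.9,"tx": -0.15,"ty": 0,"tz": -5.6,"rx": 0,"ry": 0,"rz": 0},
    {"claw": 0.9,"tx": -0.15,"ty": 0,"tz": -5.6,"rx": 0,"ry": 0,"rz": 0},
    {"claw": 0.9,"tx": -0.15,"ty": 0,"tz": -5.6,"rx": 0,"ry": 0,"rz": 0},
    {"claw": 0.9,"tx": -0.15,"ty": 0,"tz": -5.6,"rx": 0,"ry": 0,"rz": 0},
    {"claw": 0.9,"tx": -0.15,"ty": 0,"tz": -5.6,"rx": 0,"ry": 0,"rz": 0},
    {"claw": 0.9,"tx": -0.15,"ty": 0,"tz": -5.6,"rx": 0,"ry": 0,"rz": 0},
  ],
  grip_force=30,
)

```text
time: 4.9
position: [477.3, -182.9, 25.2]
tcp_rot: [[0.128, 0.992, -0.0], [0.992, -0.128, 0.0], [0.0, -0.0, -1.0]]
ft_force: [-0.8, 0.5, -0.4]
opening: 8.6
```

The opening is 8.6 mm, where a grasp on the hub should give 26. Looking before going on.

```bash
cat > look.py <<'E'
from plant import *
from h import *
import sys
n=sys.argv[1]
s=sense();print(s["time"],s["position"],s["opening"],s["ft_force"])
c=read_camera("wrist");cv2.imwrite(f"pics/w{n}.png",c["color"]);np.savez(f"w{n}.npz",**c)
c=read_camera("side");cv2.imwrite(f"pics/s{n}.png",cv2.resize(c["color"][150:290,220:400],None,fx=4,fy=4));np.savez(f"s{n}.npz",**c)
E
python3 look.py 3
```

```text
4.9 [ 477.34543477 -182.85165467   25.24566971] 8.550750827714017 [-0.79861088  0.47516478 -0.38100243]
```

View pics/w3.png

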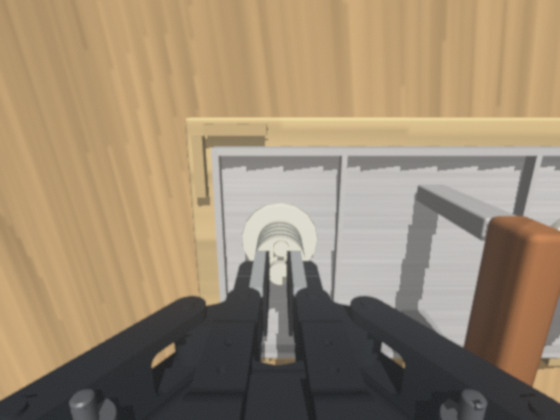

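View pics/s3.png

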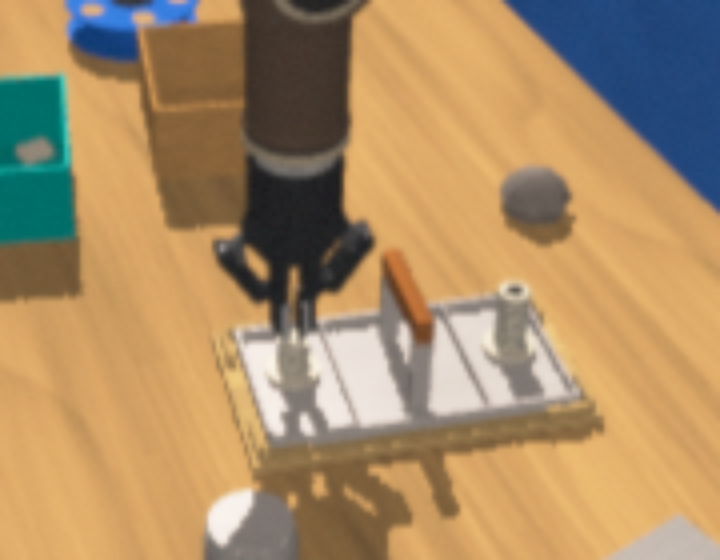

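```bash
python3 - <<'E'
from h import *
np.set_printoptions(precision=0,suppress=True,linewidth=200)
c=dict(np.load("w3.npz"));W=world(c)
for v in range(200,345,8):
    print(v,W[v,280],W[v,262],W[v,300])
print("tcp proj",proj(c,[477,-183,25]),proj(c,[477,-183,53]))
c=dict(np.load("s3.npz"));W=world(c)
print("side tcp proj",proj(c,[477,-183,25]),proj(c,[477,-183,53]))
for v in range(218,250,2): print(v,[W[v,u] for u in (287,292,293,297)])
E
python3 -c "
import cv2,numpy as np
a=cv2.imread('pics/w3.png')[190:330,210:350];b=np.load('s3.npz')['color'][200:260,265:325]
cv2.imwrite('pics/z3.png',np.hstack([cv2.resize(a,(398,398)),cv2.resize(b,(398,398))]))"
```

```text
200 [ 481. -160.   13.] [ 471. -158.   15.] [ 493. -161.   13.]
208 [ 481. -163.   20.] [ 470. -162.   20.] [ 493. -166.   16.]
216 [ 480. -168.   18.] [ 470. -167.   20.] [ 492. -169.   20.]
224 [ 480. -170.   27.] [ 469. -171.   20.] [ 491. -174.   20.]
232 [ 480. -170.   41.] [ 469. -174.   28.] [ 491. -179.   21.]
240 [ 480. -171.   49.] [ 470. -172.   43.] [ 490. -179.   33.]
248 [ 479. -175.   51.] [ 470. -174.   49.] [ 489. -177.   48.]
256 [ 478. -179.   50.] [ 471. -172.   64.] [ 488. -174.   65.]
264 [ 478. -182.   54.] [ 471. -172.   73.] [ 488. -174.   73.]
272 [ 477. -187.   53.] [ 472. -171.   80.] [ 487. -173.   80.]
280 [ 477. -191.   53.] [ 472. -172.   87.] [ 487. -173.   87.]
288 [ 474. -219.   14.] [ 472. -171.   93.] [ 486. -174.   92.]
296 [ 473. -225.   15.] [ 472. -175.   93.] [ 486. -172.  101.]
304 [ 472. -231.   14.] [ 471. -178.   94.] [ 486. -172.  105.]
312 [ 471. -237.   14.] [ 471. -181.   95.] [ 485. -172.  110.]
320 [ 471. -243.   14.] [ 471. -184.   95.] [ 485. -172.  114.]
328 [ 470. -250.   14.] [ 470. -186.   97.] [ 485. -170.  120.]
336 [ 469. -
[... 1456 characters left out ...]
-195.,   44.]), array([ 474., -202.,   49.]), array([ 504., -162.,   10.])]
240 [array([ 466., -168.,   17.]), array([ 473., -196.,   37.]), array([ 476., -197.,   37.]), array([ 497., -180.,   18.])]
242 [array([ 462., -179.,   18.]), array([ 473., -195.,   27.]), array([ 475., -200.,   31.]), array([ 492., -193.,   20.])]
244 [array([ 457., -191.,   20.]), array([ 473., -197.,   20.]), array([ 477., -195.,   18.]), array([ 489., -201.,   19.])]
246 [array([ 456., -194.,   14.]), array([ 470., -204.,   19.]), array([ 474., -203.,   17.]), array([ 486., -207.,   16.])]
248 [array([ 454., -199.,   11.]), array([ 470., -205.,   11.]), array([ 474., -203.,    8.]), array([ 484., -214.,   14.])]
```

View pics/z3.png

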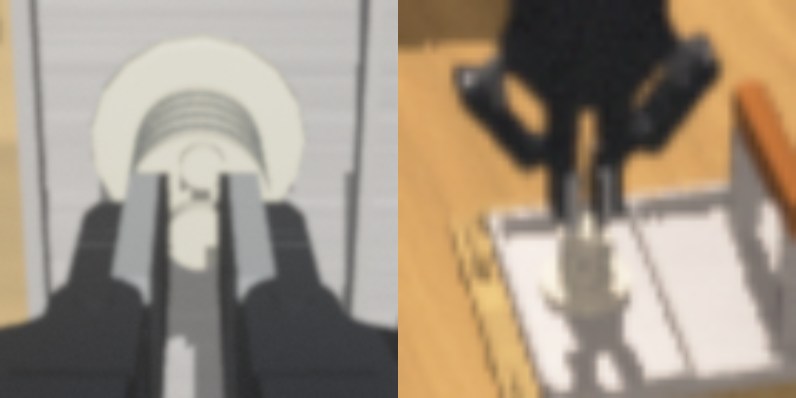

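The network isn't at fault here: both depth views put the pad tips at about z = 60 while the reported TCP is 25, and the fingers closed above the print without touching it. I'll check that offset in the earlier pictures too.

```bash
python3 - <<'E'
from h import *
np.set_printoptions(precision=1,suppress=True,linewidth=200)
for n,tc in [("wrist0",(168.2,-601.4,200.5)),("w1",(476.8,-186.3,261.4)),("w2",(479.4,-183.1,82.1)),("w3",(477.3,-182.9,25.2))]:
    c=dict(np.load(n+".npz"));W=world(c);R=W.reshape(-1,3)-tc
    m=(R[:,2]>(0 if n!="w3" else 32))&(R[:,2]<110)&(np.hypot(R[:,0],R[:,1])<75)
    z=R[m];i=np.argsort(z[:,2])[:8]
    print(n,m.sum(),np.percentile(z[:,2],[0,1,3,10]),z[i[::3]])
c=dict(np.load("s3.npz"));W=world(c);R=W.reshape(-1,3);m=(np.hypot(R[:,0]-477,R[:,1]+183)<25)&(R[:,2]>55);print("side tips",np.sort(R[m][:,2])[:15])
E
```

```text
wrist0 27143 [43.5 48.8 53.6 66.4] [[-15.9  39.9  43.5]
 [ 10.4 -42.3  43.7]
 [ 17.8 -39.9  44.1]]
w1 28222 [42.8 48.  53.1 66.2] [[-42.7   8.5  42.8]
 [ 41.4 -11.1  43. ]
 [ 42.2  -3.2  43.2]]
w2 28695 [34.2 41.5 47.8 64.5] [[-29.8   9.2  34.2]
 [ 29.8   1.3  35. ]
 [-31.   -0.9  35.3]]
w3 29512 [32.1 41.1 49.6 72.9] [[-6.2 -9.9 32.1]
 [-6.  -8.6 32.4]
 [-4.2 11.  33.7]]
side tips [55.7 56.8 57.4 57.8 58.1 60.1 61.3 61.8 61.8 62.8 63.2 63.5 63.7 64.1 64.2]
```

The offset holds in every picture: the real tips sit about 30 mm behind the reported TCP, and the opening swing matches the stated 13 mm. I'll allow for it by opening and going 3.2 cm lower.

Call:
apply_moves(
  targets=[
    {"claw": 0.35,"tx": 0,"ty": 0,"tz": 0,"rx": 0,"ry": 0,"rz": 0},
    {"claw": 0.35,"tx": 0,"ty": 0,"tz": 0,"rx": 0,"ry": 0,"rz": 0},
    {"claw": 0.35,"tx": 0,"ty": 0,"tz": 0,"rx": 0,"ry": 0,"rz": 0},
    {"claw": 0.35,"tx": 0,"ty": 0,"tz": 0,"rx": 0,"ry": 0,"rz": 0},
    {"claw": 0.35,"tx": 0,"ty": 0,"tz": -1,"rx": 0,"ry": 0,"rz": 0},
    {"claw": 0.35,"tx": 0,"ty": 0,"tz": -2,"rx": 0,"ry": 0,"rz": 0},
    {"claw": 0.35,"tx": 0,"ty": 0,"tz": -3,"rx": 0,"ry": 0,"rz": 0},
    {"claw": 0.35,"tx": 0,"ty": 0,"tz": -3.1,"rx": 0,"ry": 0,"rz": 0},
    {"claw": 0.35,"tx": 0,"ty": 0,"tz": -3.1,"rx": 0,"ry": 0,"rz": 0},
  ],
)

```text
time: 5.9
position: [476.9, -182.6, -6.4]
tcp_rot: [[0.127, 0.992, -0.001], [0.992, -0.127, 0.001], [0.0, -0.001, -1.0]]
ft_force: [0.1, -0.5, -0.3]
opening: 55.5
```

```bash
python3 look.py 4; python3 - <<'E'
from h import *
np.set_printoptions(precision=1,suppress=True,linewidth=200)
c=dict(np.load("w4.npz"));W=world(c)
cv2.imwrite("pics/z4.png",cv2.resize(c["color"][170:350,160:400],None,fx=3,fy=3))
for v in range(215,320,6): print(v,[W[v,u] for u in (225,235,280,325,335)])
E
```

```text
5.9 [ 476.94192975 -182.58931444   -6.41520192] 55.53521418924037 [ 0.11780845 -0.54164585 -0.26292499]
215 [array([ 453. , -155.3,   13.6]), array([ 458.2, -155.6,   14.6]), array([ 480.7, -158.4,   15. ]), array([ 503.2, -161.3,   14.9]), array([ 508.3, -162.2,   14.3])]
221 [array([ 452.6, -158.1,   14.6]), array([ 457.7, -158.7,   14.9]), array([ 480.5, -160.3,   18.8]), array([ 503.1, -165. ,   13.5]), array([ 508.1, -165.5,   13.9])]
227 [array([ 451.8, -161.7,   13.3]), array([ 457. , -162.1,   14.1]), array([ 480.2, -162.6,   21.1]), array([ 502.7, -167.8,   14.8]), array([ 508. , -169.1,   13.1])]
233 [array([ 451.3, -164.8,   13.9]), array([ 456.6, -165.1,   14.9]), array([ 479.8, -165.8,   20.7]), array([ 502.4, -171.1,   14.5]), array([ 507.6, -171.9,   14.3])]
239 [array([ 450.9, -167.8,   14.6]), array([ 455.9, -168.6,   14.2]), array([ 479.3, -169.2,   20. ]), array([ 502.3, -175. ,   13.3]), array([ 507.3, -175.1,   14.5])]
245 [array([ 450.2, -171.3,   14.2]), array([ 455.4, -171.9,   14.2]), array([ 479.2, -169.8,   26.2]), array([ 501.8, -177.4,   15.3]), array([ 5
[... 1363 characters left out ...]
7, -195.6,   32.1])]
299 [array([ 444.5, -203. ,   14.1]), array([ 449.9, -203.9,   13.8]), array([ 477.5, -182. ,   53.3]), array([ 499.2, -210.2,   13.9]), array([ 504.6, -210.6,   14.4])]
305 [array([ 443.8, -207. ,   13.8]), array([ 449.4, -207.3,   14.5]), array([ 477.2, -184.6,   53.5]), array([ 498.8, -213.7,   14.3]), array([ 504.3, -214.2,   14.7])]
311 [array([ 443.1, -210.7,   13.9]), array([ 448.6, -211.7,   13.5]), array([ 476.8, -187.3,   53.8]), array([ 498.5, -217.4,   14.5]), array([ 504.1, -218.5,   13.9])]
317 [array([ 442.8, -213.6,   15.3]), array([ 448.1, -215.1,   14.2]), array([ 476.4, -190.5,   53.3]), array([ 498.2, -221.4,   14.4]), array([ 503.7, -221.9,   14.6])]
```

View pics/z4.png

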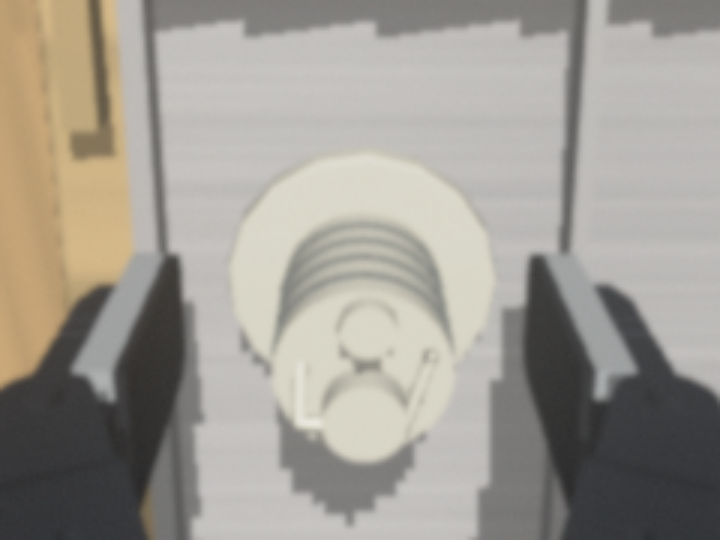

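The fingers now straddle the hub: stub centre near crop (365,380), pads at (160,340) and (555,340), tips at z≈28. Closing.

Call:
apply_moves(
  targets=[
    {"claw": 0.85,"tx": 0,"ty": 0,"tz": 0,"rx": 0,"ry": 0,"rz": 0},
    {"claw": 0.85,"tx": 0,"ty": 0,"tz": 0,"rx": 0,"ry": 0,"rz": 0},
    {"claw": 0.85,"tx": 0,"ty": 0,"tz": 0,"rx": 0,"ry": 0,"rz": 0},
    {"claw": 0.85,"tx": 0,"ty": 0,"tz": 0,"rx": 0,"ry": 0,"rz": 0},
    {"claw": 0.85,"tx": 0,"ty": 0,"tz": 0,"rx": 0,"ry": 0,"rz": 0},
    {"claw": 0.85,"tx": 0,"ty": 0,"tz": 0,"rx": 0,"ry": 0,"rz": 0},
    {"claw": 0.85,"tx": 0,"ty": 0,"tz": 1,"rx": 0,"ry": 0,"rz": 0},
    {"claw": 0.85,"tx": 0,"ty": 0,"tz": 3,"rx": 0,"ry": 0,"rz": 0},
    {"claw": 0.85,"tx": 0,"ty": 0,"tz": 5,"rx": 0,"ry": 0,"rz": 0},
    {"claw": 0.85,"tx": 0,"ty": 0,"tz": 8,"rx": 0,"ry": 0,"rz": 0},
    {"claw": 0.85,"tx": 0,"ty": 0,"tz": 12,"rx": 0,"ry": 0,"rz": 0},
    {"claw": 0.85,"tx": 0,"ty": 0,"tz": 16,"rx": 0,"ry": 0,"rz": 0},
    {"claw": 0.85,"tx": 0,"ty": 0,"tz": 18,"rx": 0,"ry": 0,"rz": 0},
    {"claw": 0.85,"tx": 0,"ty": 0,"tz": 18,"rx": 0,"ry": 0,"rz": 0},
  ],
)

```text
time: 7.4
position: [479.2, -183.4, 178.0]
tcp_rot: [[0.128, 0.992, 0.006], [0.992, -0.128, -0.003], [-0.002, 0.006, -1.0]]
ft_force: [0.6, -0.5, -0.8]
opening: 25.1
```

```bash
python3 look.py 5; python3 - <<'E'
from plant import *
from h import *
np.set_printoptions(precision=1,suppress=True,linewidth=200)
c=read_camera("scene");np.savez("sc5.npz",**c);cv2.imwrite("pics/sc5.png",c["color"])
for m in masks_of("scene","scrap_box"):print(m["conf"],m["extent"])
W=world(c);R=W[195:285,320:410].reshape(-1,3)
t=R[(R[:,2]>72)&(R[:,2]<86)&(R[:,0]>440)]
print(len(t),cv2.minAreaRect(t[:,:2].astype(np.float32)),t.min(0),t.max(0))
E
```

```text
7.4 [ 479.21305675 -183.35591259  178.03120648] 25.111534803405306 [ 0.59860657 -0.45980219 -0.7943556 ]
0.88 [410.7, 141.7, 482.9, 198.5]
0.86 [321.2, 202.3, 402.0, 278.1]
0.59 [323.6, 139.5, 386.6, 204.9]
0.38 [248.8, 290.1, 277.3, 316.1]
591 ((561.3765869140625, 215.6466827392578), (169.75341796875, 174.73126220703125), 79.1355972290039) [460.8 116.2  72. ] [661.  313.   84.8]
```

View pics/w5.png

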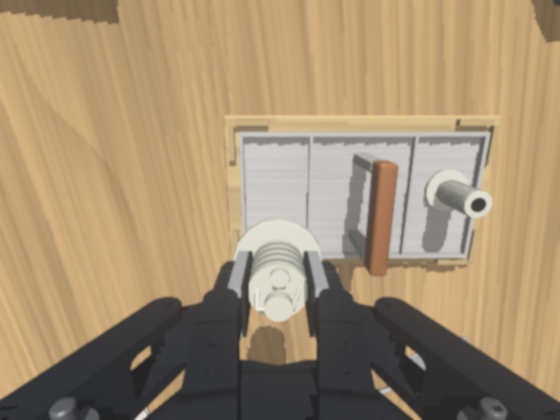

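View pics/sc5.png

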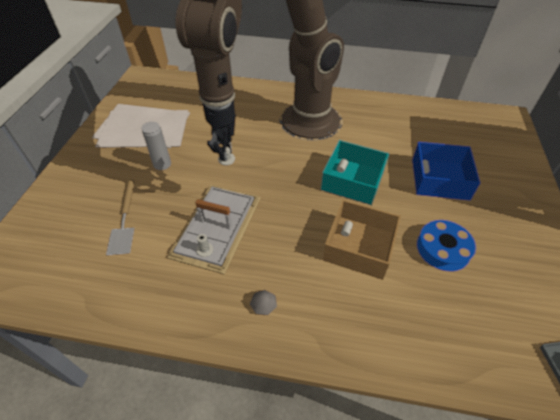

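Call:
apply_moves(
  targets=[
    {"claw": 0.85,"tx": 0.8,"ty": 4,"tz": 0,"rx": 0,"ry": 0,"rz": 0},
    {"claw": 0.85,"tx": 1.6,"ty": 8,"tz": 0,"rx": 0,"ry": 0,"rz": 0},
    {"claw": 0.85,"tx": 2.4,"ty": 12,"tz": 0,"rx": 0,"ry": 0,"rz": 0},
    {"claw": 0.85,"tx": 3.2,"ty": 16,"tz": 0,"rx": 0,"ry": 0,"rz": 0},
    {"claw": 0.85,"tx": 4,"ty": 20,"tz": 0,"rx": 0,"ry": 0,"rz": 0},
    {"claw": 0.85,"tx": 5,"ty": 24,"tz": 0,"rx": 0,"ry": 0,"rz": 0},
    {"claw": 0.85,"tx": 6,"ty": 28,"tz": 0,"rx": 0,"ry": 0,"rz": 0},
    {"claw": 0.85,"tx": 6.8,"ty": 32,"tz": 0,"rx": 0,"ry": 0,"rz": 0},
    {"claw": 0.85,"tx": 7.6,"ty": 36,"tz": 0,"rx": 0,"ry": 0,"rz": 0},
    {"claw": 0.85,"tx": 8.3,"ty": 39.8,"tz": 0,"rx": 0,"ry": 0,"rz": 0},
    {"claw": 0.85,"tx": 8.3,"ty": 39.8,"tz": 0,"rx": 0,"ry": 0,"rz": 0},
    {"claw": 0.85,"tx": 8.3,"ty": 39.8,"tz": -4,"rx": 0,"ry": 0,"rz": 0},
    {"claw": 0.85,"tx": 8.3,"ty": 39.8,"tz": -7,"rx": 0,"ry": 0,"rz": 0},
    {"claw": 0.85,"tx": 8.3,"ty": 39.8,"tz": -7,"rx": 0,"ry": 0,"rz": 0},
  ],
)

```text
time: 9.0
position: [556.9, 212.8, 99.0]
tcp_rot: [[0.127, 0.992, -0.009], [0.992, -0.127, -0.004], [-0.005, -0.008, -1.0]]
ft_force: [-0.2, -1.0, 0.2]
opening: 24.9
```

```bash
python3 look.py 6; python3 - <<'E'
from plant import *
from h import *
c=read_camera("scene");cv2.imwrite("pics/sc6.png",cv2.resize(c["color"][120:300,280:500],None,fx=3,fy=3))
W=world(dict(np.load("w6.npz")));R=W.reshape(-1,3)
t=R[(R[:,2]>74)&(R[:,2]<86)&(R[:,0]>440)&(R[:,0]<690)&(R[:,1]>100)&(R[:,1]<330)]
print(len(t),cv2.minAreaRect(t[:,:2].astype(np.float32)),t.min(0),t.max(0))
E
```

```text
9.0 [556.94207238 212.7769982   99.03515282] 24.90753176422492 [-0.22820069 -0.95254305  0.21181813]
8431 ((559.3792724609375, 213.64544677734375), (171.03756713867188, 171.2230682373047), 78.97259521484375) [465.02691427 125.45463782  74.000025  ] [659.23098701 313.28861907  82.42251677]
```

View pics/w6.png

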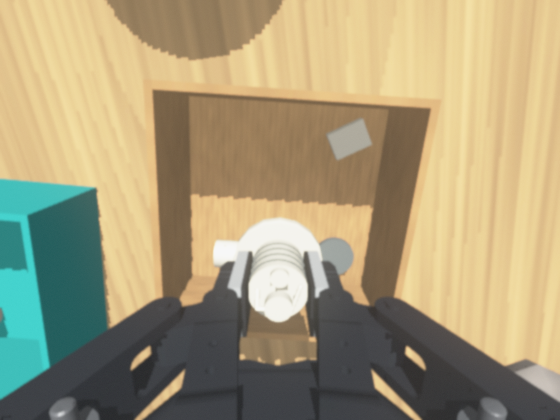

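View pics/sc6.png

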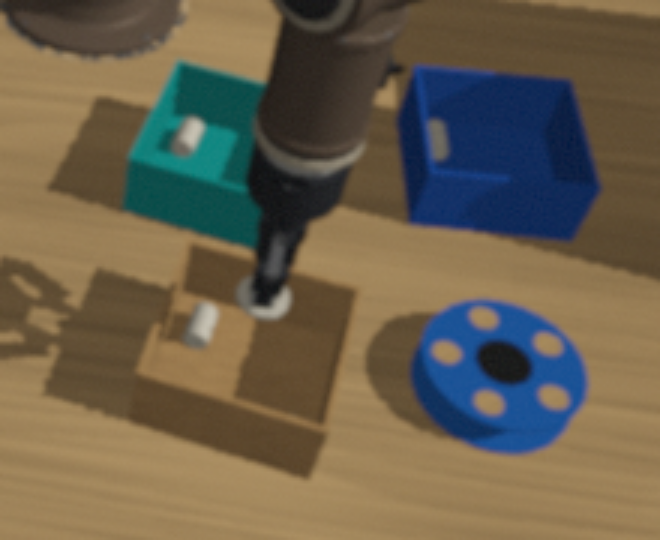

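The failed print is held over the cardboard box (mouth centre about 559,214). Lowering and releasing.

Call:
apply_moves(
  targets=[
    {"claw": 0.85,"tx": 0,"ty": 0.5,"tz": -3,"rx": 0,"ry": 0,"rz": 0},
    {"claw": 0.85,"tx": 0,"ty": 0.5,"tz": -6,"rx": 0,"ry": 0,"rz": 0},
    {"claw": 0.85,"tx": 0,"ty": 0.5,"tz": -7.5,"rx": 0,"ry": 0,"rz": 0},
    {"claw": 0.85,"tx": 0,"ty": 0.5,"tz": -7.5,"rx": 0,"ry": 0,"rz": 0},
    {"claw": 0.85,"tx": 0,"ty": 0.5,"tz": -7.5,"rx": 0,"ry": 0,"rz": 0},
    {"claw": 0.5,"tx": 0,"ty": 0.5,"tz": -7.5,"rx": 0,"ry": 0,"rz": 0},
    {"claw": 0.4,"tx": 0,"ty": 0.5,"tz": -7.5,"rx": 0,"ry": 0,"rz": 0},
    {"claw": 0.4,"tx": 0,"ty": 0.5,"tz": -7.5,"rx": 0,"ry": 0,"rz": 0},
    {"claw": 0.4,"tx": 0,"ty": 0.5,"tz": -7.5,"rx": 0,"ry": 0,"rz": 0},
    {"claw": 0.4,"tx": 0,"ty": 0.5,"tz": -7.5,"rx": 0,"ry": 0,"rz": 0},
    {"claw": 0.4,"tx": 0,"ty": 0.5,"tz": -4,"rx": 0,"ry": 0,"rz": 0},
    {"claw": 0.4,"tx": 0,"ty": 0.5,"tz": 0,"rx": 0,"ry": 0,"rz": 0},
    {"claw": 0.4,"tx": 0,"ty": 0.5,"tz": 4,"rx": 0,"ry": 0,"rz": 0},
    {"claw": 0.4,"tx": 0,"ty": 0.5,"tz": 8,"rx": 0,"ry": 0,"rz": 0},
    {"claw": 0.4,"tx": 0,"ty": 0.5,"tz": 10,"rx": 0,"ry": 0,"rz": 0},
    {"claw": 0.4,"tx": 0,"ty": 0.5,"tz": 10,"rx": 0,"ry": 0,"rz": 0},
  ],
)

```text
time: 10.75
position: [561.9, 221.2, 208.0]
tcp_rot: [[0.128, 0.992, 0.006], [0.992, -0.128, 0.002], [0.003, 0.005, -1.0]]
ft_force: [0.6, 0.9, -0.4]
opening: 51.8
```

```bash
python3 look.py 7
```

```text
10.75 [561.93062049 221.16474287 208.02887079] 51.81789297199675 [ 0.60394392  0.89578191 -0.41922587]
```

View pics/w7.png

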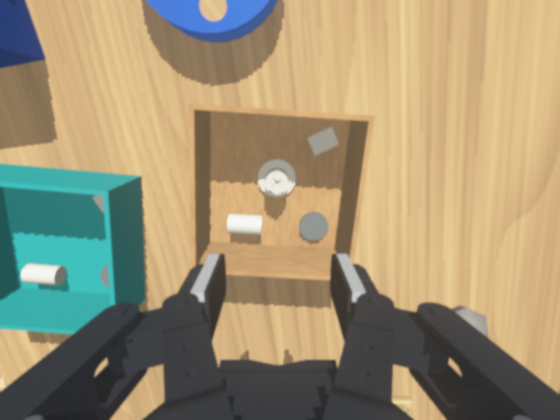

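```bash
python3 - <<'E'
from h import *
np.set_printoptions(precision=1,suppress=True,linewidth=200)
c=dict(np.load("s7.npz"));cv2.imwrite("pics/s7c.png",cv2.resize(c["color"][190:290,260:390],None,fx=5,fy=5,interpolation=cv2.INTER_CUBIC))
W=world(c);R=W[200:285,262:385].reshape(-1,3);col=c["color"][200:285,262:385].reshape(-1,3).astype(int)
b=R[(col[:,2]-col[:,0]>60)&(R[:,2]>85)&(R[:,2]<108)]
print(cv2.minAreaRect(b[:,:2].astype(np.float32)),np.median(b[:,2]),b.max(0))
c=dict(np.load("w5.npz"));R=world(c).reshape(-1,3);col=c["color"].reshape(-1,3).astype(int)
b=R[(col[:,2]-col[:,0]>60)&(R[:,2]>92)&(R[:,2]<112)]
print("w5",cv2.minAreaRect(b[:,:2].astype(np.float32)),np.median(b[:,2]))
E
```

```text
((566.1361694335938, -211.92173767089844), (99.89636993408203, 16.565725326538086), 83.08666229248047) 99.93129474794637 [ 579.2 -161.6  104.8]
w5 ((564.73974609375, -208.59158325195312), (98.82659149169922, 14.483004570007324), 83.00584411621094) 102.2251187211687
```

View pics/s7c.png

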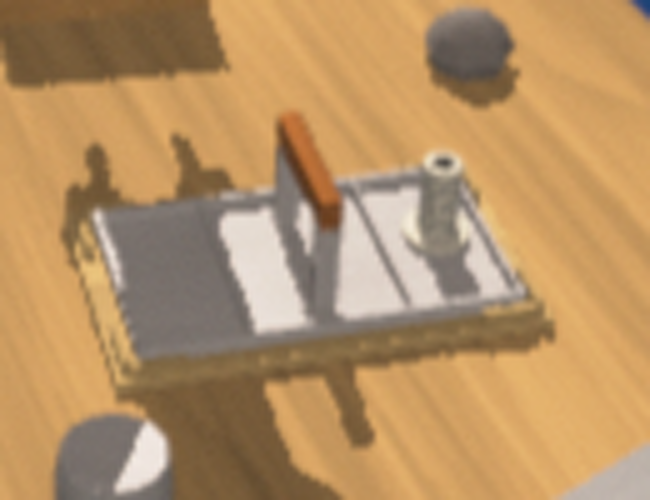

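The picture from above shows the failed print standing in the cardboard box at (277,180). The side view shows the left pocket empty and the finished print standing at crop (440,205). Moving over the grip.

Call:
apply_moves(
  targets=[
    {"claw": 0.4,"tx": 0,"ty": -4,"tz": 0,"rx": 0,"ry": 0,"rz": 0},
    {"claw": 0.4,"tx": 0,"ty": -8,"tz": 0,"rx": 0,"ry": 0,"rz": 0},
    {"claw": 0.4,"tx": 0,"ty": -12,"tz": 0,"rx": 0,"ry": 0,"rz": 0},
    {"claw": 0.4,"tx": 0,"ty": -16,"tz": 0,"rx": 0,"ry": 0,"rz": 0},
    {"claw": 0.4,"tx": 0.4,"ty": -20,"tz": 0,"rx": 0,"ry": 0,"rz": 0},
    {"claw": 0.4,"tx": 0.4,"ty": -24,"tz": 0,"rx": 0,"ry": 0,"rz": 0},
    {"claw": 0.4,"tx": 0.4,"ty": -28,"tz": 0,"rx": 0,"ry": 0,"rz": 0},
    {"claw": 0.4,"tx": 0.4,"ty": -32,"tz": 0,"rx": 0,"ry": 0,"rz": 0},
    {"claw": 0.4,"tx": 0.4,"ty": -36,"tz": 0,"rx": 0,"ry": 0,"rz": 0},
    {"claw": 0.4,"tx": 0.4,"ty": -40,"tz": 0,"rx": 0,"ry": 0,"rz": 0.006},
    {"claw": 0.4,"tx": 0.4,"ty": -43,"tz": 0,"rx": 0,"ry": 0,"rz": 0.006},
    {"claw": 0.4,"tx": 0.4,"ty": -43,"tz": -4,"rx": 0,"ry": 0,"rz": 0.006},
    {"claw": 0.4,"tx": 0.4,"ty": -43,"tz": -8,"rx": 0,"ry": 0,"rz": 0.006},
    {"claw": 0.4,"tx": 0.4,"ty": -43,"tz": -8,"rx": 0,"ry": 0,"rz": 0.006},
    {"claw": 0.4,"tx": 0.4,"ty": -43,"tz": -8,"rx": 0,"ry": 0,"rz": 0.006},
    {"claw": 0.4,"tx": 0.4,"ty": -43,"tz": -8,"rx": 0,"ry": 0,"rz": 0.006},
  ],
)

```text
time: 12.45
position: [565.5, -209.7, 125.8]
tcp_rot: [[0.121, 0.993, 0.002], [0.993, -0.121, -0.0], [-0.0, 0.002, -1.0]]
ft_force: [-0.4, 0.5, 0.3]
opening: 51.2
```

```bash
python3 look.py 8;  python3 - <<'E'
from h import *
np.set_printoptions(precision=1,suppress=True,linewidth=200)
c=dict(np.load("w8.npz"));R=world(c).reshape(-1,3);col=c["color"].reshape(-1,3).astype(int)
b=R[(col[:,2]-col[:,0]>60)&(R[:,2]>98)&(R[:,2]<108)]
print("w8",cv2.minAreaRect(b[:,:2].astype(np.float32)),np.median(b[:,2]))
E
```

```text
12.45 [ 565.46847979 -209.68212602  125.83748401] 51.17721952818688 [-0.4268663   0.46783915  0.32608901]
w8 ((565.5328979492188, -208.79022216796875), (99.2872314453125, 14.204812049865723), 82.83733367919922) 102.15213175512699
```

View pics/w8.png

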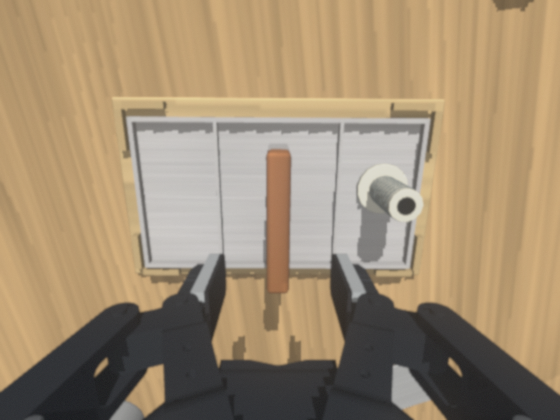

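The grip bar is centred between the fingers at (278,220) and aligned with them. Going down to mid-bar.

Call:
apply_moves(
  targets=[
    {"claw": 0.4,"tx": 0,"ty": 0.1,"tz": -3,"rx": 0,"ry": 0,"rz": 0},
    {"claw": 0.4,"tx": 0,"ty": 0.1,"tz": -6,"rx": 0,"ry": 0,"rz": 0},
    {"claw": 0.4,"tx": 0,"ty": 0.1,"tz": -8,"rx": 0,"ry": 0,"rz": 0},
    {"claw": 0.4,"tx": 0,"ty": 0.1,"tz": -8.6,"rx": 0,"ry": 0,"rz": 0},
    {"claw": 0.4,"tx": 0,"ty": 0.1,"tz": -8.6,"rx": 0,"ry": 0,"rz": 0},
    {"claw": 0.4,"tx": 0,"ty": 0.1,"tz": -8.6,"rx": 0,"ry": 0,"rz": 0},
  ],
)

```text
time: 13.15
position: [565.5, -209.1, 39.9]
tcp_rot: [[0.122, 0.993, 0.002], [0.993, -0.122, -0.001], [-0.0, 0.002, -1.0]]
ft_force: [0.4, -0.2, -0.3]
opening: 50.8
```

```bash
python3 look.py 9;  python3 - <<'E'
from h import *
np.set_printoptions(precision=1,suppress=True,linewidth=200)
c=dict(np.load("w9.npz"));W=world(c);R=W.reshape(-1,3);col=c["color"].reshape(-1,3).astype(int)
b=R[(col[:,2]-col[:,0]>60)&(R[:,2]>98)&(R[:,2]<108)]
print("bar",cv2.minAreaRect(b[:,:2].astype(np.float32)))
d=R-np.array([565.5,-209,0]);m=(abs(d[:,1])<25)&(abs(d[:,0])>16)&(abs(d[:,0])<50)&(R[:,2]>30)&(R[:,2]<110)
q=R[m];print(q[np.argsort(q[:,2])[:12:2]])
E
```

```text
13.15 [ 565.54857431 -209.08426688   39.92735713] 50.83123464024254 [ 0.44218486 -0.22958247 -0.34185639]
bar ((565.962158203125, -198.996826171875), (80.29856872558594, 15.773097038269043), 83.42472076416016)
[[ 539.2 -206.    72.8]
 [ 591.4 -204.7   73.3]
 [ 539.2 -206.7   73.5]
 [ 590.4 -210.9   73.6]
 [ 590.2 -213.4   74. ]
 [ 540.3 -198.    74. ]]
```

View pics/w9.png

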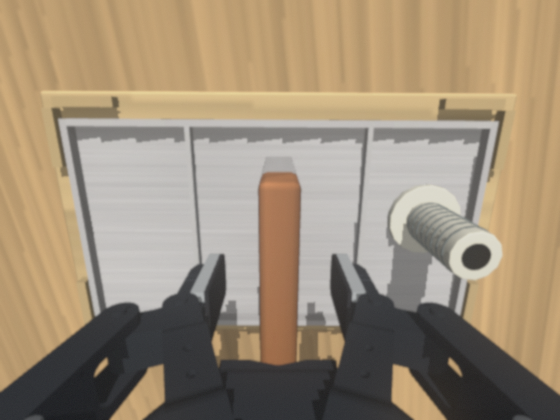

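Call:
apply_moves(
  targets=[
    {"claw": 0.6,"tx": 0,"ty": 0,"tz": 0,"rx": 0,"ry": 0,"rz": 0},
    {"claw": 0.7,"tx": 0,"ty": 0,"tz": 0,"rx": 0,"ry": 0,"rz": 0},
    {"claw": 0.8,"tx": 0,"ty": 0,"tz": 0,"rx": 0,"ry": 0,"rz": 0},
    {"claw": 0.9,"tx": 0,"ty": 0,"tz": 0,"rx": 0,"ry": 0,"rz": 0},
    {"claw": 1,"tx": 0,"ty": 0,"tz": 0,"rx": 0,"ry": 0,"rz": 0},
    {"claw": 1,"tx": 0,"ty": 0,"tz": 0,"rx": 0,"ry": 0,"rz": 0},
    {"claw": 1,"tx": 0,"ty": 0,"tz": 0,"rx": 0,"ry": 0,"rz": 0},
    {"claw": 1,"tx": 0,"ty": 0,"tz": 0,"rx": 0,"ry": 0,"rz": 0},
    {"claw": 1,"tx": 0,"ty": 0,"tz": 0,"rx": 0,"ry": 0,"rz": 0},
    {"claw": 1,"tx": 0,"ty": 0,"tz": 0,"rx": 0,"ry": 0,"rz": 0},
  ],
  grip_force=80,
)

```text
time: 14.25
position: [565.2, -209.1, 39.0]
tcp_rot: [[0.122, 0.993, 0.002], [0.993, -0.122, -0.0], [-0.0, 0.002, -1.0]]
ft_force: [0.7, -0.0, 5.1]
opening: 15.1
```

Call:
apply_moves(
  targets=[
    {"claw": 1,"tx": 0,"ty": 0,"tz": 0.2,"rx": 0,"ry": 0,"rz": 0},
    {"claw": 1,"tx": 0,"ty": 0,"tz": 0.5,"rx": 0,"ry": 0,"rz": 0},
    {"claw": 1,"tx": 0,"ty": 0,"tz": 0.9,"rx": 0,"ry": 0,"rz": 0},
    {"claw": 1,"tx": 0,"ty": 0,"tz": 1.3,"rx": 0,"ry": 0,"rz": 0},
    {"claw": 1,"tx": 0,"ty": 0,"tz": 1.7,"rx": 0,"ry": 0,"rz": 0},
    {"claw": 1,"tx": 0,"ty": 0,"tz": 2,"rx": 0,"ry": 0,"rz": 0},
    {"claw": 1,"tx": 0,"ty": 0,"tz": 2,"rx": 0,"ry": 0,"rz": 0},
    {"claw": 1,"tx": 0,"ty": 0,"tz": 2,"rx": 0,"ry": 0,"rz": 0},
  ],
)

```text
time: 15.05
position: [564.4, -208.9, 58.4]
tcp_rot: [[0.122, 0.993, 0.0], [0.993, -0.122, -0.0], [-0.0, 0.0, -1.0]]
ft_force: [0.3, 0.6, -4.8]
opening: 14.9
```

```bash
cat > lev.py <<'E'
from h import *
import sys
np.set_printoptions(precision=3,suppress=True)
c=dict(np.load(f"w{sys.argv[1]}.npz"));W=world(c);m=np.isfinite(W[...,2])
R=W[m];zt=float(sys.argv[2])
a=np.deg2rad(-7);ex=np.array([np.cos(a),np.sin(a)]);ey=np.array([-ex[1],ex[0]])
d=R[:,:2]-[565.5,-209];u=d@ex;v=d@ey
k=(abs(u)<120)&(abs(v)<64)&(abs(R[:,2]-zt)<6)
A=np.c_[u[k],v[k],np.ones(k.sum())]
for _ in range(3):
    s=np.linalg.lstsq(A,R[k][:,2],rcond=None)[0]
    r=abs(A@s-R[k][:,2])<2;A=A[r];kk=np.where(k)[0][r];k=np.zeros(len(R),bool);k[kk]=True
print("floor: slope x,y (deg), z",np.degrees(s[:2]),s[2],k.sum())
E
python3 look.py 10; python3 lev.py 9 14; python3 lev.py 10 34
```

```text
15.05 [ 564.39285615 -208.94885803   58.39187883] 14.869456573314448 [ 0.30507664  0.59304899 -4.79872595]
floor: slope x,y (deg), z [ 0.032 -0.019] 14.301258532634446 47704
floor: slope x,y (deg), z [-0.025 -0.034] 33.605143037735274 47518
```

View pics/w10.png

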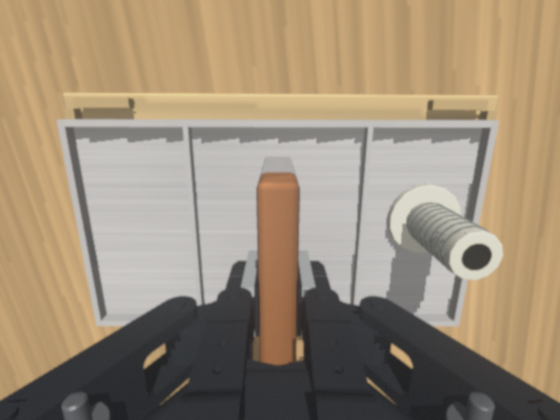

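View pics/s10.png

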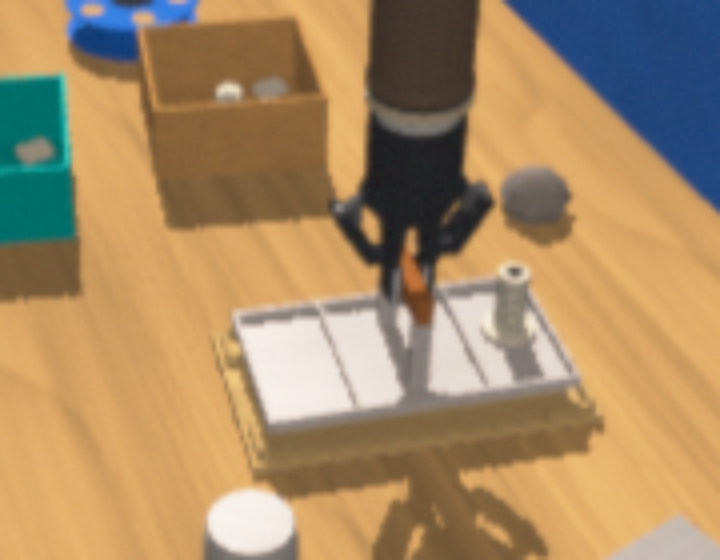

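The carrier is 20 mm up and level to within 0.05°, with the finished print standing at wrist (430,230). Lifting the remaining 8 cm.

Call:
apply_moves(
  targets=[
    {"claw": 1,"tx": 0,"ty": 0,"tz": 0.3,"rx": 0,"ry": 0,"rz": 0},
    {"claw": 1,"tx": 0,"ty": 0,"tz": 0.8,"rx": 0,"ry": 0,"rz": 0},
    {"claw": 1,"tx": 0,"ty": 0,"tz": 1.4,"rx": 0,"ry": 0,"rz": 0},
    {"claw": 1,"tx": 0,"ty": 0,"tz": 2.1,"rx": 0,"ry": 0,"rz": 0},
    {"claw": 1,"tx": 0,"ty": 0,"tz": 2.8,"rx": 0,"ry": 0,"rz": 0},
    {"claw": 1,"tx": 0,"ty": 0,"tz": 3.5,"rx": 0,"ry": 0,"rz": 0},
    {"claw": 1,"tx": 0,"ty": 0,"tz": 4.2,"rx": 0,"ry": 0,"rz": 0},
    {"claw": 1,"tx": 0,"ty": 0,"tz": 4.9,"rx": 0,"ry": 0,"rz": 0},
    {"claw": 1,"tx": 0,"ty": 0,"tz": 5.6,"rx": 0,"ry": 0,"rz": 0},
    {"claw": 1,"tx": 0,"ty": 0,"tz": 6.3,"rx": 0,"ry": 0,"rz": 0},
    {"claw": 1,"tx": 0,"ty": 0,"tz": 7,"rx": 0,"ry": 0,"rz": 0},
    {"claw": 1,"tx": 0,"ty": 0,"tz": 7.6,"rx": 0,"ry": 0,"rz": 0},
    {"claw": 1,"tx": 0,"ty": 0,"tz": 8,"rx": 0,"ry": 0,"rz": 0},
    {"claw": 1,"tx": 0,"ty": 0,"tz": 8.1,"rx": 0,"ry": 0,"rz": 0},
    {"claw": 1,"tx": 0,"ty": 0,"tz": 8.1,"rx": 0,"ry": 0,"rz": 0},
    {"claw": 1,"tx": 0,"ty": 0,"tz": 8.1,"rx": 0,"ry": 0,"rz": 0},
    {"claw": 1,"tx": 0,"ty": 0,"tz": 8.1,"rx": 0,"ry": 0,"rz": 0},
    {"claw": 1,"tx": 0,"ty": 0,"tz": 8.1,"rx": 0,"ry": 0,"rz": 0},
  ],
)

```text
time: 16.95
position: [564.2, -208.9, 139.0]
tcp_rot: [[0.122, 0.993, -0.0], [0.993, -0.122, 0.0], [0.0, -0.0, -1.0]]
ft_force: [-0.6, 0.1, -5.3]
opening: 14.8
```

```bash
python3 look.py 11; python3 lev.py 11 114; python3 - <<'E'
from plant import *
import cv2
c=read_camera("scene");cv2.imwrite("pics/sc11.png",c["color"]);print(sense()["joint_velocities"].round(4))
E
```

```text
16.95 [ 564.24792773 -208.86012092  139.03122031] 14.822192887997714 [-0.56758771  0.0863773  -5.27306923]
floor: slope x,y (deg), z [-0.059 -0.009] 114.24700067451607 47565
[ 0.0003  0.0004 -0.0017  0.0001  0.0004  0.0006 -0.0006]
```

View pics/w11.png

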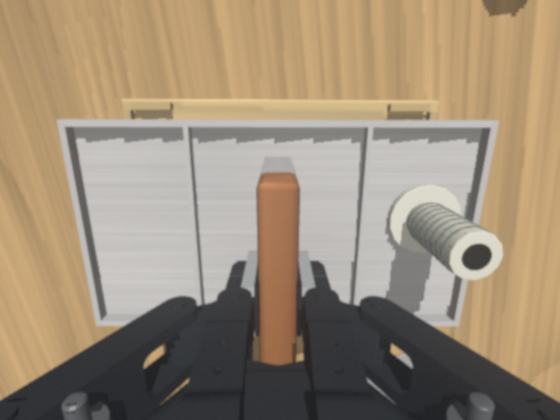

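View pics/s11.png

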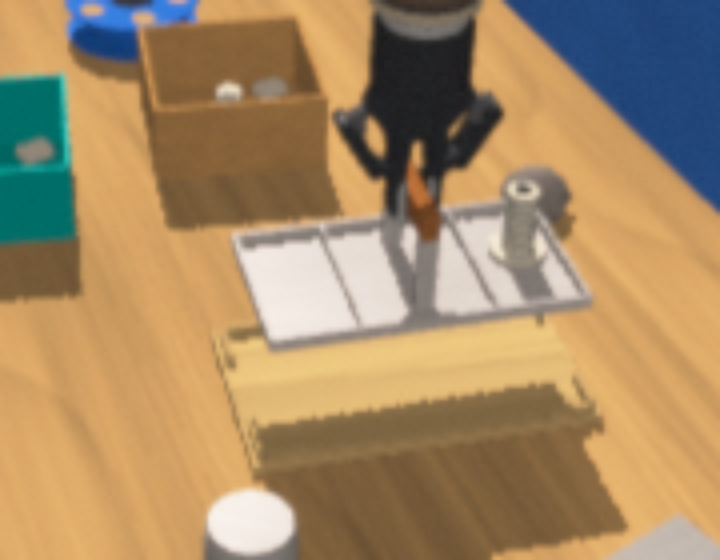

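View pics/sc11.png

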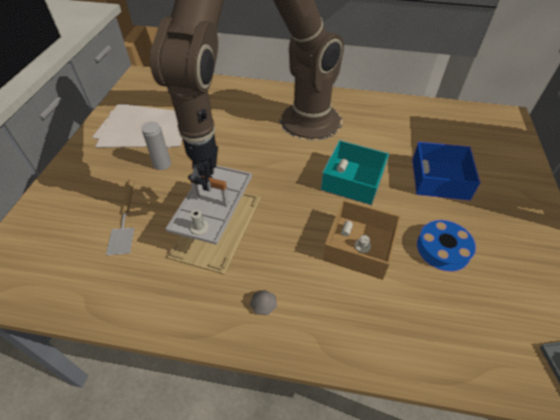

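The carrier is 100 mm up (floor at 114.2 mm, from 14.3) and level to 0.06°, with the finished print standing. The failed print is in the cardboard box at scene (363,243), and the other things have not moved. Handing in.

```bash
python3 -c "
from plant import *
print(sign_off())"
```

```text
the job is handed in; nothing more can be done
None
```

The failed print is in the cardboard scrap box, and the arm is holding the carrier level in the air with the finished print still standing in it. I handed the job in at about 17 s.

**Last checks:**
- **Height:** the carrier floor rose from 14.3 mm to 114.2 mm, so the carrier is 100 mm above where it sat on its stand.
- **Level and steady:** the floor slope was under 0.1° and the joint speeds were practically zero.
- **Grip:** the fingers read 14.8 mm on the 16 mm bar at 80 N. The wrist force was about 5 N.
- **Scene:** the last pictures show the failed print standing in the cardboard box, the carrier clear of its stand, and the other things looking unmoved.

**What disagreed:**
- **Tool point:** the real fingertips sit about 30 mm behind the reported TCP. My first attempt on the failed print therefore closed in the air above it without touching anything. I measured the offset from depth images in several pictures and corrected for it in every later move.
- **Box detection:** the network missed the cardboard box in the first picture, so I located it from the depth image and its colour.

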